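# Complete a drive kit and confirm it

## Robot

A 6-joint arm with a two-finger parallel gripper is mounted at the origin on the work surface. World frame = base frame: x ahead of the robot, y to its left, z up, the work surface at z = 0. Lengths are in m, angles in degrees, forces in N, time in s.
With the tool pointing down it reaches from about 0.375 to 0.75 m from the base axis. Payload 9 kg.
Tool frame: the origin (TCP) lies where the fingers leave the gripper's body, on its centre line; the fingertips stand 73 mm ahead of it and the grasp point (between the pads) lies 54 mm ahead of it (robot.tip_reach is the distance from the TCP to the fingertips, in m); z points along the fingers, y is the line along which they close (so a half turn about z gives the same grasp; the last joint's range is limited). The gripper opens to 85 mm and grips with 20 to 120 N. Pads are 22 mm wide; open, the fingers measure 114 mm over their backs; the gripper's body (76 mm by 85 mm) begins 54 mm behind the grasp point. The pads swing forward as they close: fully open they stand 13 mm farther back than shut.
Start: joints at [58.573, 5.964, 5.575, 89.605, 0, 77.527], TCP at [0.195, 0.567, 0.304] pointing down, gripper open.
Joint ranges: [-171.21, 171.21], [-48.23, 106.86], [-62.78, 66.21], [-105.2, 120.99], [-86.42, 89.51], [-180, 180]. Speed limits (degrees/s): [127.2, 127.2, 147.25, 180, 180, 180].

## Interface

Orientations are given as [roll, pitch, yaw] about the fixed x, y, z axes, in that order (R = Rz(yaw) Ry(pitch) Rx(roll)).
In Python, from plant import robot gives the robot as it stands. Calls block until the motion is done:
- robot.move_pose(position, orientation): joint-space move of the TCP to a pose.
- robot.line_to(position, vel=0.15, rotation=None, guard=None): straight line of the TCP; rotation=None keeps the orientation; vel is the mean speed in m/s. With guard (N) it stops when the force on the tool has changed by that much, and returns True; else False.
- robot.goto_joints(angles): joint-space move.
- robot.set_gripper(opening): finger opening in m; the grip force is fixed at half the most; returns when the fingers have stopped.
- robot.pause(seconds).
- robot.ik(position, orientation): joint angles nearest the present ones, or None.
- robot.observe(): the state.
- robot.grab_frame(name): name is "side" or "top" or "wrist"; returns the picture (480x640x3 uint8, blue, green, red); there is no depth.
- robot.get_calibration(name): a dict with "vertical_fov" (degrees; the focal length in pixels is half the picture's height over the tangent of half this angle, whatever the lens; pixels are square), "cx", "cy" (the principal point, pixels), "rvec" (rotation vector, rad) and "tvec" (3), from world to camera coordinates, as OpenCV has them. Camera axes: x right, y down, z forward; pixel columns grow to the right and rows downward; lengths in m; the calibration is good to about 2 mm. The wrist camera is an equidistant fisheye: a pixel r from the principal point sees the ray r / f radians off the axis. A picture is of the moment at which its call begins: read the wrist's pose just before it. get_calibration takes no time and is no camera call; for the wrist camera it gives the pose at the moment of the call.
A pose or a line that the arm cannot do raises robot.IKError and nothing moves.
- robot.job_done(): hands the job in; it is judged then, once.
The state is a dict: "time": time; "q": joint angles; "qvel": joint speeds; "joint_torque": joint torques, N m; "tool_pos": TCP position; "tcp_rot": TCP orientation; "ft_force": force on the tool from outside, world axes, zero at the start; "torque": the same for the moment, N m; "gripper_width": finger opening in m; "gripper_force": force on a finger pad.
Only numpy, scipy, OpenCV 4.12 (cv2) and the standard library are available. Lean on these libraries where they do the work, as an engineer would, in place of code of your own. Each camera call takes 0.05 s, during which the arm holds its last target. There are 200 camera calls.

## Task

Finish the kit in the blue tote: stand the grey relay and the round capacitor on the tote's floor in the free space beside the black drive that is already packed, setting them down rather than dropping them. Then confirm the kit on the key panel: press the yellow key, let it come up, then press the green key; never press the red one.

Things in the scene. Friction and masses are not known exactly. Their poses are not given: they have to be found in the camera images.
- tote: Open blue tote fixed to the bench. Inside 125 mm (its x) by 121 mm (its y); walls and floor 5 mm thick; rim 50 mm above the bench. Origin: centre of its underside. Yaw varies. The drive fills the half on its -y side; the other half (about 125 by 62 mm) just takes relay and capacitor side by side along the tote's x, about 3 mm to spare at each gap.
- drive: Black drive module already standing in the tote, long side along the tote's x: body 116 (x) by 56 (y) by 60 mm high, dark steel grip rib on top 70 (x) by 18 (y) by 30 mm high, green terminal strips at both ends. 0.6 kg. Origin: centre of the underside, z up.
- relay: Grey relay block standing on the bench: body 60 (x) by 56 (y) by 60 mm high with an orange grip rib centred on top, 44 (along x) by 24 (across, y) by 30 mm high (top at 90 mm). About 0.35 kg. Origin: centre of the underside, z up. It also fits turned a quarter or half turn.
- capacitor: Round aluminium capacitor can with a blue band, standing on the bench: 56 mm diameter, 60 mm high, with a black neck on top of 34 mm diameter and 30 mm height (top at 90 mm), to be gripped. About 0.3 kg. Origin: centre of the underside, z up.
- key_yellow (a joint): Travel of the yellow key in m: 0 up, 0.006 fully down (about 5 N), springs back.
- key_yellow_top (a point): Centre of the top of the round yellow key, 32 mm diameter, in a black housing on the aluminium plate; it presses straight down and this point moves with it.
- key_green (a joint): Travel of the green key in m: 0 up, 0.006 fully down (about 5 N), springs back.
- key_green_top (a point): Centre of the top of the green key, same size as the yellow one.
- key_red (a joint): Travel of the red key (cancel) in m: 0 up, 0.006 down. Not to be pressed.
- key_red_top (a point): Centre of the top of the red key, same size as the yellow one. The three keys stand in a row 65 mm apart, in an order that varies.
- screwdriver: Bystander: screwdriver with a red handle, 160 mm long, lying on the bench beyond the tote.
- partsbin: Bystander: small open black bin of steel parts with an orange label, 130 by 90 by 60 mm high, origin at the centre of its underside.
- taperoll: Bystander: roll of yellow tape lying flat, 90 mm outside diameter, 24 mm high, origin at the centre of its underside.

How it is judged:
By the outcome, as a careful person would: the job done as asked, in the order asked, and still so for the second after the job is handed in, with the robot touching nothing.
It also fails if it takes over 61 s, if anything falls off the work surface, if the arm or the gripper's body presses on something with over 40 N, if the wrist force passes 120 N, or if a joint passes its speed limit or range.

## Working session

There is one attempt and no reset: what is moved stays moved. The work goes in short steps, each a Python script; the robot and the scene stay as the last script left them, time stands still between calls to the robot, and variables do not carry over. Pictures are saved under pics/ and viewed, at most 10 in all, crops included, and the job is handed in when it is done.

```bash
ls; mkdir -p pics
python3 - <<'E'
from plant import robot
import cv2
for n in("side","top","wrist"):
    c=robot.get_calibration(n); print(n,c)
    cv2.imwrite(f"pics/{n}0.png",robot.grab_frame(n))
o=robot.observe();print(o)
E
```

```text
pics
side {'vertical_fov': 46.23976332121035, 'cx': 324.10096156596944, 'cy': 242.57124541119612, 'rvec': array([ 2.32572779, -0.57922227,  0.21111942]), 'tvec': array([-0.56003629,  0.24156064,  1.03395138])}
top {'vertical_fov': 56.79293606438996, 'cx': 317.8772666310668, 'cy': 241.94937804662044, 'rvec': array([ 2.11638033, -2.10015058,  0.13844039]), 'tvec': array([0.01060594, 0.62874488, 0.73481019])}
wrist {'vertical_fov': 65.70646984690485, 'cx': 315.6709656208489, 'cy': 236.54219257644394, 'rvec': array([-2.36069657, -1.68701968, -0.23879505]), 'tvec': array([-0.59899786, -0.03758387,  0.37778348])}
{'time': 0.15, 'q': array([ 5.85757887e+01,  5.98989596e+00,  5.53979636e+00,  8.96048425e+01,
       -1.59005836e-03,  7.75260779e+01]), 'qvel': array([ 0.06465306, -0.03083295,  0.20860598,  0.04445663,  0.04210832,
       -0.04191472]), 'joint_torque': array([ 2.87962641e-03, -5.57357597e+01,  5.04005957e+01,  1.25581428e-02,
       -2.98039085e-04,  1.48352797e-05]), 'tool_pos': array([0.19476107, 0.56733034, 0.30333378]), 'tcp_rot': array([-1.79946011e+02, -1.03147136e-02,  1.61049707e+02]), 'ft_force': array([ 0.28817423, -0.10470191,  0.99372078]), 'torque': array([-0.02482278, -0.04509649, -0.00855482]), 'gripper_force': 0.0, 'gripper_width': 0.08545051632251796}
```

View pics/top0.png

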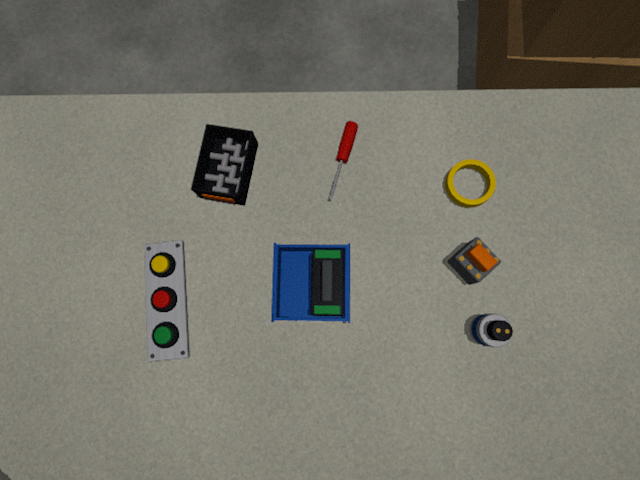

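View pics/side0.png

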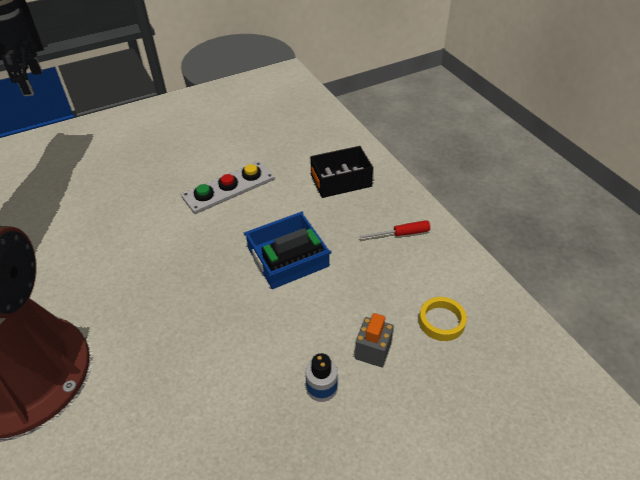

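View pics/wrist0.png

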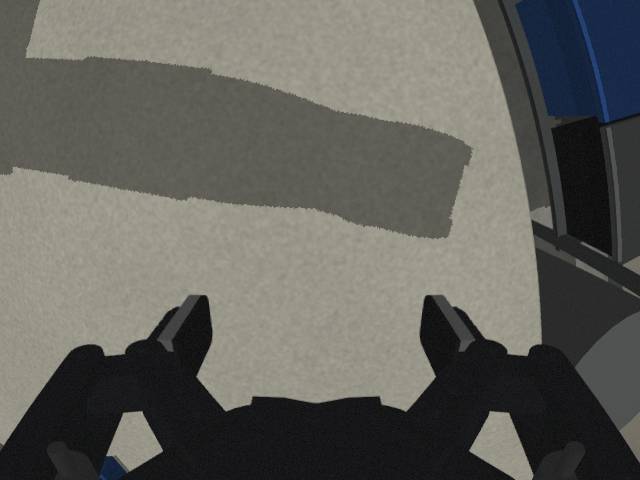

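The top view shows the tote at (312,283) with its free half on the left. The relay's rib is at (483,258), the capacitor's neck at (500,330), and the keys at about u=163: yellow v=265, red v=299, green v=335. The side view shows the same items: relay rib (375,327), neck (321,365), keys yellow (251,170), red (228,181), green (204,190). The wrist view shows only bench and shadow.

```bash
cat > h.py <<'E'
import numpy as np, cv2
from scipy.spatial.transform import Rotation as Ro
def ray(c,n,p):
    f=240/np.tan(np.radians(c['vertical_fov']/2)); d=(np.atleast_2d(p)-[c['cx'],c['cy']])/f
    if n=='wrist':
        r=np.linalg.norm(d,axis=1,keepdims=True)+1e-12; v=np.c_[d/r*np.sin(r),np.cos(r)]
    else: v=np.c_[d,np.ones(len(d))]
    R=cv2.Rodrigues(c['rvec'])[0]
    v/=np.linalg.norm(v,axis=1,keepdims=True)
    return -R.T@c['tvec'], v@R
def plane(c,n,p,z):
    o,v=ray(c,n,p); return o+v*((z-o[2])/v[:,2])[:,None]
def tri(rays):
    A=[np.eye(3)-np.outer(v,v) for o,v in rays]
    x=np.linalg.solve(sum(A),sum(a@o for a,(o,v) in zip(A,rays)))
    return x,[round(1e3*np.linalg.norm(a@(x-o)),1) for a,(o,v) in zip(A,rays)]
def mask(im,h0,h1,s=110,v=40):
    m=cv2.cvtColor(im,cv2.COLOR_BGR2HSV)
    return cv2.inRange(m,(h0,s,v),(h1,255,255))
def blobs(m,amin=30):
    n,_,st,ce=cv2.connectedComponentsWithStats(m)
    return sorted([(int(st[i,4]),ce[i].round(1).tolist()) for i in range(1,n) if st[i,4]>=amin],reverse=True)
E
python3 - <<'E'
from h import *; from plant import robot
c={n:robot.get_calibration(n) for n in("side","top","wrist")}
im={n:cv2.imread(f"pics/{n}0.png") for n in c}
o=robot.observe()
R=Ro.from_euler('xyz',o['tcp_rot'],degrees=True).as_matrix()
C,v=ray(c['wrist'],'wrist',[c['wrist']['cx'],c['wrist']['cy']])
print('cam in tcp',R.T@(C-o['tool_pos']),R.T@v[0], (cv2.Rodrigues(c['wrist']['rvec'])[0]@R).round(3))
for k,(a,b) in dict(red=(0,6),orange=(7,17),yellow=(22,33),green=(45,80),blue=(105,125)).items():
    for n in("top","side"): print(k,n,blobs(mask(im[n],a,b))[:4])
for nm,t,s in(("relayrib",(483,258),(375,327)),("neck",(500,330),(321,365)),("yel",(162,265),(251,170)),("red",(162,299),(228,181)),("green",(166,335),(204,190))):
    print(nm,tri([(ray(c['top'],'top',t)[0],ray(c['top'],'top',t)[1][0]),(ray(c['side'],'side',s)[0],ray(c['side'],'side',s)[1][0])]))
print('tote',plane(c['top'],'top',[[275,245],[350,244],[350,321],[272,321]],.05))
print('bin,driver,tape',plane(c['top'],'top',[[225,165],[345,160],[470,183]],.02))
E
```

```text
cam in tcp [ 0.06968318 -0.00056112 -0.06944766] [-2.79067241e-01  3.52415890e-04  9.60271498e-01] [[ 0.001  1.    -0.   ]
 [-0.96   0.001 -0.279]
 [-0.279  0.     0.96 ]]
red top [(426, [346.8, 140.9]), (225, [161.1, 298.6])]
red side [(8548, [36.8, 367.7]), (396, [411.8, 227.9]), (133, [227.0, 179.1]), (100, [10.4, 230.3])]
orange top [(7858, [557.6, 44.5]), (514, [481.1, 257.6]), (129, [218.3, 197.7])]
orange side [(423, [374.7, 327.6]), (80, [315.1, 176.5])]
yellow top [(1096, [470.4, 182.5]), (273, [159.8, 263.6])]
yellow side [(1138, [442.3, 318.3]), (131, [250.5, 169.3])]
green top [(271, [162.6, 334.7]), (256, [326.9, 309.4]), (239, [327.2, 253.9])]
green side [(145, [270.4, 253.0]), (129, [202.6, 189.6]), (117, [312.8, 237.1])]
blue top [(3720, [301.7, 282.8]), (94, [475.9, 328.1])]
blue side [(3347, [32.5, 103.4]), (2437, [285.9, 249.8]), (221, [321.4, 391.3])]
relayrib (array([ 0.5974785 , -0.26482798,  0.07932711]), [np.float64(0.5), np.float64(0.5)])
neck (array([ 0.47821605, -0.28672813,  0.07699496]), [np.float64(0.8), np.float64(0.8)])
yel (array([0.58936408, 0.30532657, 0.02941359]), [np.float64(0.5), np.float64(0.5)])
red (array([0.5272912 , 0.30429172, 0.0202407 ]), [np.float64(0.6), np.float64(0.6)])
green (array([0.46238157, 0.28786389, 0.03127038]), [np.float64(0.3), np.float64(0.3)])
tote [[ 0.62383297  0.09292828  0.05      ]
 [ 0.62618651 -0.04179503  0.05      ]
 [ 0.4906814  -0.04165307  0.05      ]
 [ 0.48910091  0.09432997  0.05      ]]
bin,driver,tape [[ 0.78615656  0.19942814  0.02      ]
 [ 0.7951743  -0.03318415  0.02      ]
 [ 0.74859837 -0.26766773  0.02      ]]
```

```bash
cat >> h.py <<'E'
import pickle
def shoot(robot,name,pos,yaw=180,fast=True):
    robot.move_pose(pos,[180,0,yaw]); robot.pause(.15)
    c=robot.get_calibration('wrist'); im=robot.grab_frame('wrist')
    cv2.imwrite(f'pics/{name}.png',im); pickle.dump(c,open(f'pics/{name}.pkl','wb'))
def load(name): return cv2.imread(f'pics/{name}.png'),pickle.load(open(f'pics/{name}.pkl','rb'))
E
python3 - <<'E'
from h import *; from plant import robot
for n,p in dict(t1=(.51,.08,.30),t2=(.60,-.01,.30),p1=(.56,-.24,.30),p2=(.50,-.30,.30)).items():
    shoot(robot,n,p); print(robot.observe()['time'])
cv2.imwrite('pics/m.png',cv2.resize(np.vstack([np.hstack([load('t1')[0],load('t2')[0]]),np.hstack([load('p1')[0],load('p2')[0]])]),(800,600),interpolation=cv2.INTER_AREA))
E
```

```text
2.4333
3.2083
4.3333
4.9667
```

View pics/m.png

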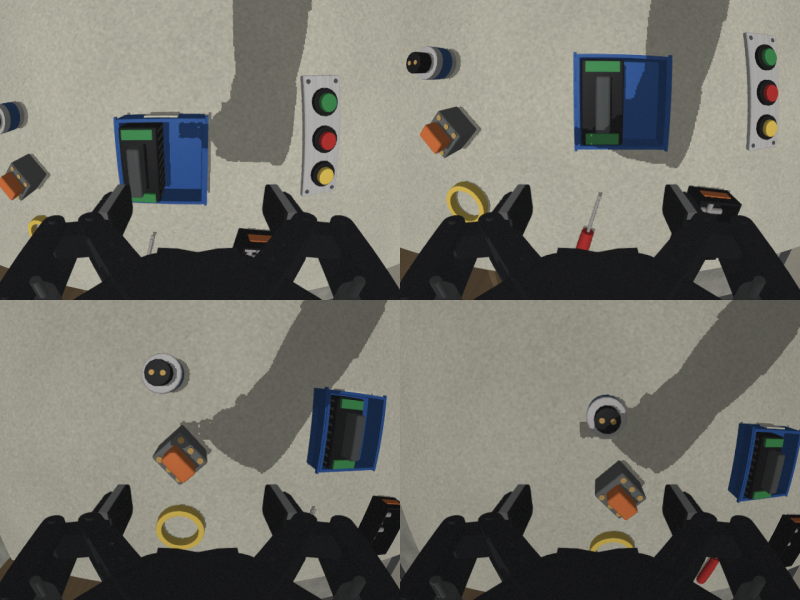

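The four wrist tiles are at 0.625 scale. t1 has the tote at about (162,158), t2 has it at (622,102), and p1/p2 show the neck with two gold dots at (158,373) and (606,420), and the orange rib at (180,463) and (622,500). I'll crop and enlarge these and extract the features.

Run:
```python
from h import *
T={n:load(n) for n in('t1','t2','p1','p2')}
cr=dict(t1=(170,170,180,180),t2=(265,70,180,180),p1=(210,70,180,240),p2=(270,130,180,240))
tiles=[]
for n,(x,y,w,h) in cr.items(): tiles.append(cv2.resize(T[n][0][y:y+180,x:x+180] if n[0]=='t' else T[n][0][y+(0):y+240,x-30:x+210],(400,300) if 0 else (300,300),interpolation=cv2.INTER_CUBIC))
cv2.imwrite('pics/m2.png',np.vstack([np.hstack(tiles[:2]),np.hstack(tiles[2:])]))
for n in('p1','p2'):
    im,c=T[n]; hsv=cv2.cvtColor(im,cv2.COLOR_BGR2HSV)
    x,y=(250,100) if n=='p1' else (310,140)
    m=mask(im,5,17,120,60); n_,l,s,ce=cv2.connectedComponentsWithStats(m)
    i=max((i for i in range(1,n_) if abs(ce[i][0]-(285 if n=='p1' else 350))<60 and s[i,4]>200),key=lambda i:s[i,4])
    V=hsv[...,2][l==i]; print(n,s[i],np.percentile(V,[5,25,50,75,95]))
    print('gold',blobs(mask(im,14,28,60,90),4)[:14])
```

```text
p1 [ 257  232   56   61 1907] [ 86. 101. 175. 179. 182.]
gold [(2982, [288.5, 363.3]), (97, [304.6, 241.0]), (93, [319.6, 257.2]), (79, [254.1, 255.0]), (76, [259.9, 115.8]), (74, [241.6, 115.0]), (69, [288.9, 224.4]), (46, [268.3, 272.2]), (39, [283.4, 287.8]), (4, [309.5, 279.5]), (4, [262.2, 365.5])]
p2 [ 331  296   49   56 1654] [ 82.  92. 161. 167. 168.]
gold [(1112, [333.6, 384.5]), (85, [357.2, 288.5]), (78, [370.7, 302.7]), (74, [322.4, 315.8]), (73, [322.8, 192.9]), (72, [383.4, 316.7]), (55, [340.9, 194.0]), (37, [348.1, 343.4]), (37, [335.0, 330.5]), (5, [364.0, 377.2]), (4, [357.5, 349.5]), (4, [356.5, 372.8])]
```

View pics/m2.png

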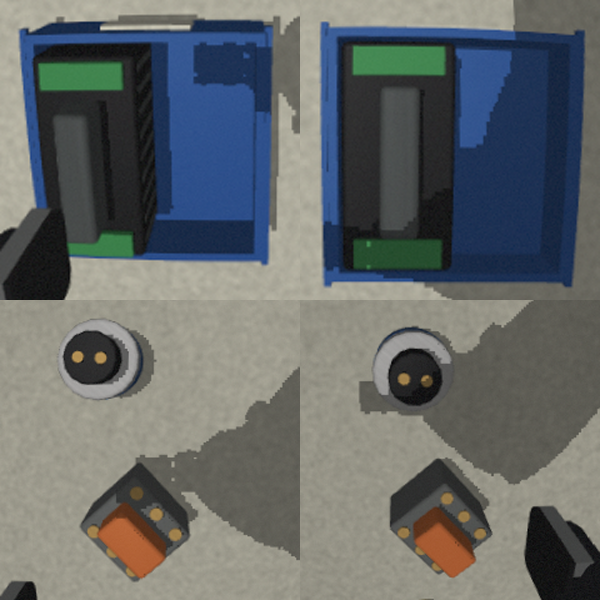

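The crops show the rib's bright top face cleanly in p1 and p2, two gold dots on the neck, and in t2 the whole rim outline with the drive edge at crop x≈452. Next I extract the poses.

```bash
cat > meas.py <<'E'
from h import *
def rr(c,p): o,v=ray(c,'wrist',p); return o,v[0]
T={n:load(n) for n in('t1','t2','p1','p2')}
def biggest(m): return max(cv2.findContours(m,cv2.RETR_EXTERNAL,cv2.CHAIN_APPROX_NONE)[0],key=cv2.contourArea)[:,0].astype(float)
# relay rib
rc={};full={}
for n in('p1','p2'):
    im,c=T[n]; k=biggest(mask(im,5,17,120,130)); full[n]=k
    b=cv2.boxPoints(cv2.minAreaRect(k.astype(np.float32))); rc[n]=b[np.argsort(np.arctan2(*(b-b.mean(0)).T))]
P=[tri([rr(T['p1'][1],rc['p1'][i]),rr(T['p2'][1],rc['p2'][i])]) for i in range(4)]
print('rib corners',np.array([p[0] for p in P]).round(4).tolist(),[p[1] for p in P])
z=np.mean([p[0][2] for p in P])
for n in('p1','p2'):
    for zz in(z,.09):
        w=plane(T[n][1],'wrist',full[n],zz)[:,:2]*1000
        print(n,round(zz,4),cv2.minAreaRect(w.astype(np.float32)))
# cap dots
d={}
for n,x,y in(('p1',250,115),('p2',332,193)):
    im,c=T[n]; m=np.zeros(im.shape[:2],np.uint8); m[y-22:y+22,x-30:x+30]=mask(im,12,30,70,55)[y-22:y+22,x-30:x+30]
    b=blobs(m,25); d[n]=np.array(sorted([q[1] for q in b])); print('dots',n,b)
if all(len(v)==2 for v in d.values()):
    for i in(0,1): print(tri([rr(T[n][1],d[n][i]) for n in d]))
    print('cap',tri([rr(T[n][1],d[n].mean(0)) for n in d]))
# cap neck: dark blob in p1
for n,x,y in(('p1',250,115),('p2',332,193)):
    im,c=T[n]; g=im.max(2)[y-40:y+40,x-45:x+45]; m=cv2.morphologyEx((g<62).astype(np.uint8),cv2.MORPH_CLOSE,np.ones((7,7)))
    k=biggest(m)+[x-45,y-40]; w=plane(c,'wrist',k,.09)[:,:2]*1000; print('neck',n,cv2.minEnclosingCircle(w.astype(np.float32)),len(k))
# tote
im,c=T['t2']; m=mask(im,100,130,100,25); m=cv2.morphologyEx(m,cv2.MORPH_OPEN,np.ones((2,2)))
k2=biggest(m); w=plane(c,'wrist',k2,.05)[:,:2]*1000; print('tote t2',cv2.minAreaRect(w.astype(np.float32)))
k1=biggest(cv2.morphologyEx(mask(T['t1'][0],100,130,100,25),cv2.MORPH_OPEN,np.ones((2,2))))
for dx,dy in((1,1),(1,-1)):
    a=k1[np.argmax(k1@[dx,dy])];b=k2[np.argmax(k2@[dx,dy])]; print('rimcorner',a,b,tri([rr(T['t1'][1],a),rr(T['t2'][1],b)]))
g={}
for n in('t1','t2'):
    g[n]=biggest(mask(T[n][0],55,80,90,50)) ; 
    print(n,'green',blobs(mask(T[n][0],55,80,90,30),60)[:4])
# rim edge line fits on plane z=.05 and drive edge (z=.065), by scan lines in t2
E
python3 meas.py
```

```text
rib corners [[0.574, -0.2716, 0.087], [0.588, -0.2871, 0.0925], [0.6215, -0.2584, 0.093], [0.6067, -0.2422, 0.0876]] [[np.float64(0.0), np.float64(0.0)], [np.float64(0.1), np.float64(0.1)], [np.float64(0.5), np.float64(0.5)], [np.float64(0.2), np.float64(0.2)]]
p1 0.09 ((597.4326782226562, -264.6217041015625), (43.465782165527344, 23.057538986206055), 41.214691162109375)
p1 0.09 ((597.4459838867188, -264.6248474121094), (43.471195220947266, 23.06040382385254), 41.2148551940918)
p2 0.09 ((597.538818359375, -265.0306396484375), (42.37605285644531, 22.900588989257812), 41.419578552246094)
p2 0.09 ((597.5595092773438, -265.0262451171875), (42.38136291503906, 22.90345001220703), 41.41958236694336)
dots p1 [(88, [259.9, 115.9]), (83, [241.7, 115.0])]
dots p2 [(93, [322.8, 192.9]), (78, [340.8, 194.3])]
(array([ 0.47729638, -0.29467435,  0.09072674]), [np.float64(0.0), np.float64(0.0)])
(array([ 0.4784216 , -0.28093471,  0.09007732]), [np.float64(0.1), np.float64(0.1)])
cap (array([ 0.47787871, -0.28781114,  0.09028184]), [np.float64(0.0), np.float64(0.0)])
neck p1 ((478.15472412109375, -285.81060791015625), 17.805397033691406) 126
neck p2 ((476.385498046875, -288.0529479980469), 17.84071922302246) 126
tote t2 ((558.1082763671875, 26.551944732666016), (139.53453063964844, 137.06753540039062), 0.020405925810337067)
rimcorner [330. 329.] [428. 242.] (array([0.62751869, 0.0941718 , 0.05077667]), [np.float64(0.0), np.float64(0.0)])
rimcorner [334. 188.] [436.  90.] (array([0.48913429, 0.09566369, 0.04817177]), [np.float64(0.2), np.float64(0.2)])
t1 green [(881, [217.9, 215.1]), (728, [524.2, 163.6]), (469, [233.6, 316.6])]
t2 green [(979, [323.2, 222.0]), (971, [324.0, 105.8]), (545, [590.3, 91.0])]
```

```bash
cat > meas2.py <<'E'
from meas import *
w=plane(T['t2'][1],'wrist',k2,.05)[:,:2]*1000
fit=lambda a,b:(lambda r:(round(np.degrees(np.arctan(r[0])),2),round(np.polyval(r,560 if abs(a.mean()-558)<20 else 27),2),round(np.std(b-np.polyval(r,a)),2),len(a)))(np.polyfit(a,b,1))
X,Y=w.T; cx,cy=558,26.5
for nm,s,a,b in(('+y',(Y>cy+55)&(abs(X-cx)<50),X,Y),('-y',(Y<cy-55)&(abs(X-cx)<50),X,Y),('+x',(X>cx+55)&(abs(Y-cy)<50),Y,X),('-x',(X<cx-55)&(abs(Y-cy)<50),Y,X)):
    print(nm,fit(a[s],b[s]))
# drive: non-blue inside the tote, t2
im,c=T['t2']; m=mask(im,100,130,100,25)
E=[];L=[]
for v in range(105,225,2):
    row=m[v,290:420]; z=np.where(row==0)[0]; 
    if len(z): E.append((290+z[z<75].max()+.5,v)); L.append((290+z.min()-.5+0,v))
for nm,e in(('drive +y',E),('drive -y',L)):
    p=plane(c,'wrist',np.array(e),.065)[:,:2]*1000; print(nm,fit(p[:,0],p[:,1]),np.median(p[:,1]),p[::8,1].round(1))
for a in('t1','t2'): pass
print('green strip',tri([rr(T['t1'][1],(217.9,215.1)),rr(T['t2'][1],(324,105.8))]), plane(c,'wrist',[(323.2,222),(324,105.8)],.065))
# inner wall rim edge +y: bright blue rim vs shade? sample profile
hsv=cv2.cvtColor(im,cv2.COLOR_BGR2HSV)
for v in(110,160,210): print(v,hsv[v,405:440,2].tolist(), plane(c,'wrist',[(405,v),(440,v)],.05)[:,1].round(4))
for u in(350,390): print(u,hsv[75:105,u,2].tolist(),plane(c,'wrist',[(u,75),(u,105)],.05)[:,0].round(4),hsv[215:250,u,2].tolist(),plane(c,'wrist',[(u,215),(u,250)],.05)[:,0].round(4))
E
python3 meas2.py | tail -22
```

```text
(array([ 0.4784216 , -0.28093471,  0.09007732]), [np.float64(0.1), np.float64(0.1)])
cap (array([ 0.47787871, -0.28781114,  0.09028184]), [np.float64(0.0), np.float64(0.0)])
neck p1 ((478.15472412109375, -285.81060791015625), 17.805397033691406) 126
neck p2 ((476.385498046875, -288.0529479980469), 17.84071922302246) 126
tote t2 ((558.1082763671875, 26.551944732666016), (139.53453063964844, 137.06753540039062), 0.020405925810337067)
rimcorner [330. 329.] [428. 242.] (array([0.62751869, 0.0941718 , 0.05077667]), [np.float64(0.0), np.float64(0.0)])
rimcorner [334. 188.] [436.  90.] (array([0.48913429, 0.09566369, 0.04817177]), [np.float64(0.2), np.float64(0.2)])
t1 green [(881, [217.9, 215.1]), (728, [524.2, 163.6]), (469, [233.6, 316.6])]
t2 green [(979, [323.2, 222.0]), (971, [324.0, 105.8]), (545, [590.3, 91.0])]
+y (np.float64(-0.08), np.float64(94.43), np.float64(0.3), 111)
-y (np.float64(-0.07), np.float64(-41.35), np.float64(0.2), 114)
+x (np.float64(-0.08), np.float64(624.95), np.float64(0.0), 109)
-x (np.float64(0.04), np.float64(491.83), np.float64(0.3), 116)
drive +y (np.floa
[... 892 characters left out ...]
 107, 109, 105, 105] [0.0702 0.1036]
350 [165, 170, 171, 173, 172, 171, 173, 169, 171, 168, 174, 160, 147, 148, 147, 149, 137, 102, 64, 63, 43, 30, 58, 123, 134, 133, 132, 135, 135, 132] [0.4804 0.5066] [39, 44, 39, 40, 40, 44, 36, 34, 30, 29, 35, 33, 31, 32, 35, 27, 30, 54, 73, 77, 82, 82, 81, 84, 91, 104, 112, 111, 109, 106, 103, 102, 104, 161, 171] [0.6028 0.6354]
390 [166, 165, 160, 159, 161, 163, 164, 166, 165, 167, 166, 166, 168, 147, 142, 142, 141, 143, 143, 64, 63, 65, 64, 70, 87, 111, 142, 142, 144, 142] [0.4789 0.5054] [84, 82, 81, 83, 82, 84, 80, 77, 71, 67, 69, 68, 72, 70, 68, 69, 69, 71, 73, 77, 81, 83, 83, 84, 91, 99, 106, 105, 104, 103, 104, 101, 105, 106, 103] [0.6025 0.6355]
```

Measured poses:
- **Relay:** (597.5, -264.8) mm, yaw 41.3°, top at 90 mm.
- **Capacitor:** (477.9, -287.8) mm, top at 90 mm.
- **Tote:** centre (558.3, 26.5) mm, yaw about 0°.
- **Free strip:** y from 23.9 to 87 mm.

I'll start with the relay.

```bash
cat > act.py <<'E'
from h import *; from plant import robot
def st(m):
    o=robot.observe(); print(m,round(o['time'],2),o['tool_pos'].round(4),o['tcp_rot'].round(1),'w',round(o['gripper_width'],4),'F',o['ft_force'].round(1))
def pick(x,y,yaw,z=.137):
    robot.move_pose([x,y,.20],[180,0,yaw]); robot.set_gripper(.06)
    hit=robot.line_to([x,y,z],vel=.08,guard=12); st(f'down hit={hit}')
    if hit: return False
    robot.set_gripper(0.); st('grip'); robot.line_to([x,y,z+.14],vel=.2); st('up'); return True
def place(x,y,yaw=180,z=.142):
    robot.move_pose([x,y,z+.135],[180,0,yaw]); st('over')
    robot.line_to([x,y,z+.065],vel=.15); 
    hit=robot.line_to([x,y,z+.012],vel=.06,guard=8); st(f'in hit={hit}')
    if hit: return False
    robot.pause(.1); hit=robot.line_to([x,y,z-.003],vel=.02,guard=5); st(f'floor hit={hit}'); return hit
def release(x,y,w=.05):
    robot.set_gripper(w); robot.line_to([x,y,.25],vel=.15); st('rel')
E
python3 - <<'E'
from act import *
if pick(.5975,-.2648,-138.7) and place(.5878,.0554): pass
E
```

```text
down hit=False 6.92 [ 0.5978 -0.265   0.1376] [-180.     0.  -138.7] w 0.0601 F [ 0.7 -0.9 -0.4]
grip 7.33 [ 0.5977 -0.2649  0.1376] [-180.     0.  -138.7] w 0.023 F [-0.9  0.8  4.9]
up 8.18 [ 0.5971 -0.2645  0.2751] [ 179.9   -0.  -138.7] w 0.0229 F [-0.4 -0.5 -3.3]
over 9.4 [0.5878 0.0548 0.2763] [-180.   -0. -180.] w 0.0228 F [-0.7 -0.4 -3.4]
in hit=False 11.05 [0.5881 0.0554 0.1545] [-180.    0.  180.] w 0.0232 F [ 0.5 -0.5 -2.1]
floor hit=True 11.72 [0.5877 0.0555 0.1426] [ 180.   -0. -180.] w 0.0228 F [-0.8  0.5  4.9]
```

Run:
```python
from act import *
release(.5878,.0554)
shoot(robot,'r1',[.60,.04,.30]); im,c=load('r1')
k=max(cv2.findContours(mask(im,5,17,120,60),cv2.RETR_EXTERNAL,cv2.CHAIN_APPROX_NONE)[0],key=cv2.contourArea)[:,0].astype(float)
print(cv2.minAreaRect((plane(c,'wrist',k,.095)[:,:2]*1000).astype(np.float32)))
b=cv2.boundingRect(k.astype(np.int32)); print(b); x,y=b[0]+b[2]//2,b[1]+b[3]//2
cv2.imwrite('pics/r1c.png',cv2.resize(im[max(0,y-130):y+90,x-130:x+100],None,fx=2.5,fy=2.5))
```

```text
rel 12.97 [0.5874 0.0554 0.2489] [180.   -0.2 180. ] w 0.0501 F [ 0.1 -0.3 -0.4]
((586.8507080078125, 55.359920501708984), (44.636322021484375, 23.69504165649414), 0.2749679684638977)
(321, 180, 32, 59)
```

View pics/r1c.png

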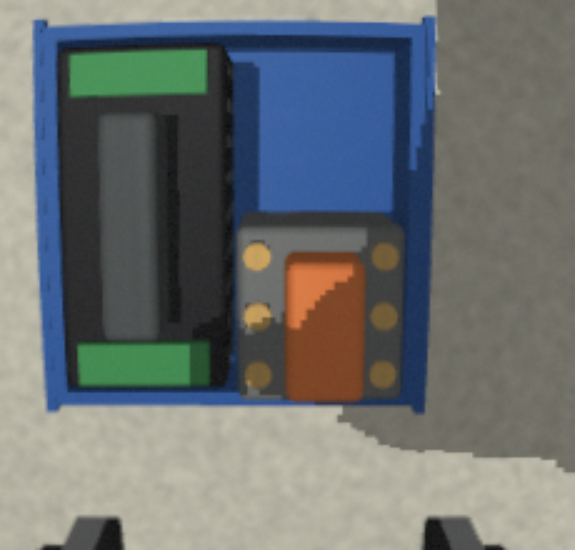

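The relay stands flat in the lower right of the tote, square to the walls with gaps on both sides, and the space above it is free. Next is the capacitor.

Run:
```python
from act import *
if pick(.4779,-.2878,180) and place(.5265,.0554):
    release(.5265,.0554)
    shoot(robot,'k1',[.58,.05,.30]); shoot(robot,'y1',[.58,.28,.30]);shoot(robot,'y2',[.50,.24,.30]); robot.set_gripper(0)
    st('end'); cv2.imwrite('pics/k.png',cv2.resize(np.hstack([load('k1')[0],load('y1')[0]]),(800,300)))
    for n in('y1','y2'):
        im=load(n)[0]
        for q,(a,b) in dict(yellow=(22,33),red=(0,6),green=(45,80)).items(): print(n,q,blobs(mask(im,a,b),80)[:4])
```

```text
down hit=False 16.08 [ 0.4781 -0.288   0.1376] [-180.    0.  180.] w 0.0594 F [ 0.4 -0.5  0. ]
grip 16.44 [ 0.4782 -0.2879  0.1379] [-1.8e+02  1.0e-01 -1.8e+02] w 0.0323 F [0.5 1.8 6.2]
up 17.29 [ 0.4775 -0.2875  0.2753] [ 1.799e+02 -1.000e-01  1.800e+02] w 0.0323 F [ 0.4 -0.2 -4. ]
over 18.6 [0.5266 0.0545 0.2767] [-180.    -0.   179.9] w 0.0323 F [ 0.6 -0.3 -3.8]
in hit=False 20.25 [0.5268 0.0554 0.1545] [-180.    0. -180.] w 0.0323 F [ 0.7 -0.6 -3.7]
floor hit=True 20.92 [0.5264 0.0555 0.1428] [ 180.   -0. -180.] w 0.0322 F [-0.9  0.8  4.3]
rel 22.11 [0.5261 0.0554 0.2489] [ 180.    -0.2 -180. ] w 0.05 F [-0.2 -0.9 -0.1]
end 25.01 [0.5  0.24 0.3 ] [-180.   -0. -180.] w 0.0003 F [ 0.   0.4 -0.1]
y1 yellow [(941, [348.2, 216.8])]
y1 red [(931, [341.1, 148.3]), (97, [89.8, 368.0])]
y1 green [(934, [332.9, 78.4]), (460, [35.0, 150.7]), (444, [47.2, 243.1])]
y2 yellow [(872, [12.0, 365.7]), (351, [379.6, 288.0])]
y2 red [(858, [379.8, 232.2])]
y2 green [(917, [374.3, 165.2]), (518, [70.8, 227.0]), (364, [91.3, 315.2])]
```

View pics/k.png

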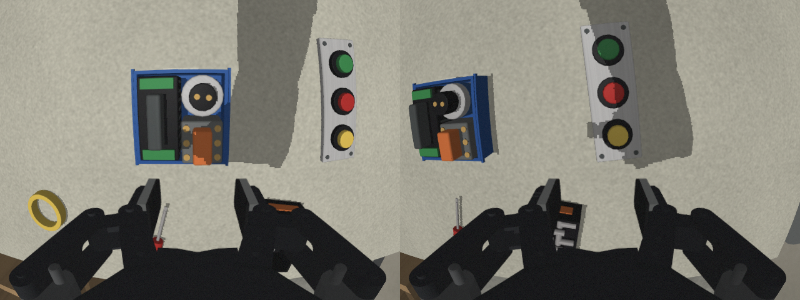

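The picture shows both parts standing upright in the tote. The keys in y1 run green, red, yellow from near to far. I'll triangulate the keys and press yellow, then green.

Run:
```python
from act import *
c1=load('y1')[1]; c2=load('y2')[1]; R=lambda c,p:(lambda r:(r[0],r[1][0]))(ray(c,'wrist',p))
g,e1=tri([R(c1,(332.9,78.4)),R(c2,(374.3,165.2))]); r,e2=tri([R(c1,(341.1,148.3)),R(c2,(379.8,232.2))])
z=(g[2]+r[2])/2; y=plane(c1,'wrist',(348.2,216.8),z)[0]
print('g',g.round(4),'r',r.round(4),'y',y.round(4),e1,e2,np.linalg.norm(y-r),np.linalg.norm(g-r),robot.tip_reach)
def press(p):
    robot.move_pose([p[0],p[1],z+.073+.04],[180,0,180]); robot.pause(.2)
    robot.line_to([p[0],p[1],z+.073+.012],vel=.1); robot.pause(.2); st('near')
    hit=robot.line_to([p[0],p[1],z+.073-.014],vel=.02,guard=10); st(f'press hit={hit}')
    robot.pause(.2); st('hold')
    robot.line_to([p[0],p[1],z+.073+.04],vel=.1); robot.pause(.4); st('up')
    return hit
ok=np.linalg.norm(y-r)<.075 and np.linalg.norm(g-r)<.075 and .02<z<.05
if ok and press(y): press(g)
```

```text
g [0.4615 0.2932 0.0282] r [0.5261 0.3009 0.0273] y [0.5906 0.3082 0.0278] [np.float64(0.0), np.float64(0.0)] [np.float64(0.1), np.float64(0.1)] 0.06493406252846544 0.06501663528049273 0.0726
near 26.64 [0.591  0.3084 0.1135] [1.8e+02 1.0e-01 1.8e+02] w -0.0 F [-0.8  1.1 -1.1]
press hit=True 27.38 [0.5907 0.3083 0.1007] [-180.    0. -180.] w 0.0004 F [-1.3 -0.7  5.4]
hold 27.58 [0.5907 0.3083 0.1007] [ 180.    0. -180.] w -0.0002 F [-1.2 -0.2  7.1]
up 28.54 [0.5904 0.3082 0.1404] [-1.8e+02 -1.0e-01 -1.8e+02] w 0.0003 F [ 0.   0.4 -0.2]
near 29.96 [0.4619 0.2933 0.1135] [ 1.8e+02  1.0e-01 -1.8e+02] w 0.0001 F [-0.3  0.1 -1. ]
press hit=True 30.7 [0.4616 0.2933 0.1007] [ 180.    0. -180.] w -0.0 F [-0.6  0.2  6.8]
hold 30.9 [0.4616 0.2932 0.1006] [ 180.    0. -180.] w -0.0002 F [-1.6 -0.4  8.4]
up 31.86 [0.4613 0.2931 0.1404] [-180.   -0. -180.] w -0.0001 F [-0.2  0.4 -0.1]
```

The keys stopped with 7–8 N at a tip height that doesn't quite agree with the nominal reach. I'll touch bare bench to measure the real reach of the shut fingers.

Run:
```python
from act import *
robot.move_pose([.50,.19,.11],[180,0,180]); robot.pause(.2); st('near')
hit=robot.line_to([.50,.19,.060],vel=.03,guard=5); st(f'bench {hit}')
robot.line_to([.50,.19,.15],vel=.15); st('up')
```

```text
near 32.59 [0.5    0.191  0.1104] [ 180.     0.  -179.9] w 0.0 F [ 0.1  0.7 -0.6]
bench True 33.75 [0.4999 0.19   0.0727] [-180.   -0. -180.] w -0.0002 F [-1.7 -0.7  8. ]
up 34.42 [0.4996 0.1899 0.149 ] [-1.8e+02 -1.0e-01  1.8e+02] w 0.0002 F [-0.4  1.  -0.1]
```

Run:
```python
from act import *
shoot(robot,'g1',[.55,.21,.22]); shoot(robot,'g2',[.55,.37,.22]); st('')
t=[]
for n in('g1','g2'):
    im=load(n)[0]; b=[q for q in blobs(mask(im,45,80,90,30),300)]; r=[q for q in blobs(mask(im,0,6,110,40),300)]
    print(n,b,r); x,y=map(int,r[0][1]); x=max(x,120);y=max(y,150);x=min(x,520); t.append(cv2.resize(im[y-150:y+150,x-120:x+120],(400,500),interpolation=cv2.INTER_CUBIC)); print(x-120,y-150)
cv2.imwrite('pics/g.png',np.hstack(t))
```

```text
35.94 [0.5504 0.3689 0.2201] [-180.     0.   179.9] w 0.0001 F [-0.4 -0.3 -0.5]
g1 [(1568, [434.3, 112.0]), (854, [33.1, 193.6]), (639, [58.3, 311.3])] [(1464, [440.3, 200.4])]
320 50
g2 [(1543, [210.3, 108.2])] [(1513, [223.4, 196.6]), (622, [27.4, 424.0])]
103 46
```

View pics/g.png

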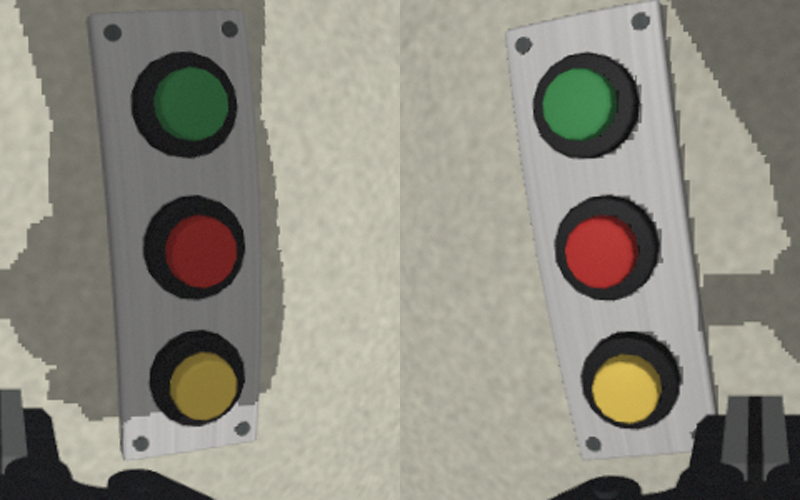

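Both views show all three keys up, with the top discs raised clear of their housings and a darker side strip facing the camera. The outer edge in each view belongs to the top face, so those two edges and the 32 mm diameter give its height.

Run:
```python
from h import *
from scipy.optimize import brentq
for q,a,b,s in(('green',45,80,90),('red',0,6,110),('yellow',20,33,110)):
    K={}
    for n in('g1','g2'):
        im=load(n)[0]; m=mask(im,a,b,s,30); m[:,:130]=0; m[300:]=0
        K[n]=max(cv2.findContours(m,cv2.RETR_EXTERNAL,cv2.CHAIN_APPROX_NONE)[0],key=cv2.contourArea)[:,0].astype(float)
    P=lambda n,z:plane(load(n)[1],'wrist',K[n],z)[:,1]
    pix=.0008
    f=lambda z:P('g1',z).max()-P('g2',z).min()+pix-.032
    zs=brentq(f,0,.08); print(q,round(zs,4),'mid y',round((P('g1',zs).max()+P('g2',zs).min())/2,4),'err/mm',round((f(zs+.001)-f(zs)),5))
    for n in('g1','g2'):
        im=load(n)[0]; V=im.max(2); x0,x1=K[n][:,0].min(),K[n][:,0].max(); y=int(K[n][:,1].mean()); print(n,V[y,int(x0)-2:int(x1)+3].tolist())
```

```text
green 0.0311 mid y 0.293 err/mm -0.00074
g1 [27, 33, 52, 69, 69, 68, 74, 84, 88, 88, 89, 88, 87, 90, 88, 87, 88, 88, 87, 86, 88, 88, 86, 87, 86, 88, 88, 87, 89, 84, 87, 89, 86, 88, 86, 87, 87, 87, 87, 88, 87, 84, 86, 87, 85, 86, 76, 24, 28]
g2 [41, 44, 79, 125, 129, 128, 132, 131, 131, 132, 130, 131, 134, 133, 131, 134, 133, 133, 134, 134, 135, 137, 136, 136, 136, 137, 135, 137, 137, 137, 136, 137, 138, 138, 138, 139, 139, 140, 138, 138, 138, 133, 127, 100, 69, 61, 61, 40, 50, 51]
red 0.0309 mid y 0.3008 err/mm -0.00074
g1 [31, 27, 70, 87, 88, 91, 101, 109, 112, 112, 112, 112, 112, 112, 112, 113, 111, 113, 112, 113, 113, 113, 113, 113, 111, 112, 113, 111, 112, 112, 112, 112, 113, 114, 112, 112, 112, 110, 111, 112, 112, 112, 110, 110, 94, 36, 25]
g2 [43, 43, 154, 168, 171, 171, 172, 171, 173, 173, 172, 173, 172, 174, 175, 174, 174, 173, 174, 174, 175, 176, 173, 175, 176, 174, 174, 175, 176, 174, 176, 173, 174, 174, 174, 176, 173, 174, 174, 170, 168, 154, 118, 84, 76, 77, 25, 48]
yellow 0.0323 mid y 0.3083 err/mm -0.00074
g1 [25, 23, 91, 107, 111, 111, 117, 131, 135, 142, 139, 139, 136, 139, 137, 138, 137, 138, 137, 137, 139, 138, 139, 140, 139, 139, 137, 138, 138, 137, 138, 138, 138, 137, 138, 139, 137, 137, 137, 136, 137, 110, 56, 23, 23]
g2 [37, 45, 141, 198, 207, 210, 212, 210, 211, 209, 210, 210, 210, 210, 210, 212, 212, 211, 213, 213, 213, 211, 211, 211, 210, 211, 211, 211, 210, 210, 210, 211, 210, 209, 209, 210, 210, 207, 205, 190, 152, 107, 101, 96, 29, 27]
```

The key tops stand about 10 mm proud of their housings, so the steady 7–8 N could only have been on the keys. That is more than the roughly 5 N for full travel, so both keys bottomed and came back up, and I can hand in.

```bash
python3 -c "
from plant import robot
print(robot.job_done())"
```

```text
the job is handed in; nothing more can be done
None
```

I set the relay and the capacitor down upright in the tote beside the drive, pressed yellow and then green (red untouched), and handed in at about 36 s; that both keys went fully down is inferred from the 7–8 N hold force, because my camera height for the key tops was too rough to confirm it.

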